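# Refit the fallen knob of the table-top gas burner and hold it pressed

## Task

The control knob of the little white gas burner has come off and lies on its side on the worktop. Stand the knob upright on the worktop, then pick it up, turn it so that the D-shaped hole in its underside matches the D-shaped stem on the burner, and push it fully home on the stem. Finish while still holding the knob pressed right down against the stem's spring, as one does to light the gas (do not let go), and leave the tin, the spice jar and the glass jar where they stand.

Things in the scene. Friction and masses are not known exactly. Their poses are not given: they have to be found in the camera images.
- knob: Loose black knob, 50 g. Origin: centre of underside; +z to its top; +x to its white pointer line. Round skirt 41 mm diameter, z = 0 to 10 mm; above it, to z = 46 mm, a bar 42 mm long in x, 24 mm thick in y (grip across the 24). At the start it lies on the bar's -x end: +x up, +z level, roughly to the robot's left (world +y), origin 21 mm up. Upright, it stands stably on its skirt.
- knob_hole (a point): Centre of the mouth of the hole in the knob's underside (the knob's origin, same axes). The hole is D-shaped: 17.6 mm diameter, its flat 4.0 mm from the axis on the +x (pointer) side, 22 mm deep with a solid ceiling.
- knob_pointer (a point): The outer end of the white pointer line at the knob's top: 21 mm from the knob's axis along its +x, 46 mm above its underside.
- burner: The white gas burner, fixed, 95 mm (x) by 160 mm (y) by 45 mm high. Origin: centre of its underside, on the worktop. The stem stands at x = 0, y = -50 mm of its frame. The round burner with a four-armed pan support (44 mm radius, top 69 mm above the worktop) is centred at x = 0, y = +31 mm.
- stem_foot (a point): Point on the axis of the burner's vertical steel stem, 30 mm below its tip; level with the burner's top face (z = 45 mm) while unpressed, sinks with the stem. The stem is D-shaped, 16 mm diameter, its flat 3 mm from the axis on this point's +x side. It does not turn; its angle differs at each start. A collar 33 mm wide, 3 mm high, open inside, surrounds its foot.
- stem_tip (a point): Centre of the stem's tip, z = 75 mm when unpressed; the last 6 mm taper to 11 mm diameter; same axes as stem_foot. The knob goes on only with knob +x along stem +x (within about 6 degrees). Fully home, the tip meets the ceiling of the hole and the knob's underside is 22 mm below the tip (8 mm above stem_foot).
- stem (a joint): How far the stem is pushed in: 0 = out (sprung), 0.006 m = right down on its stop. The spring takes about 3.5 N to start and 8 N at the stop.
- tin: Bystander: a tin, 86 mm diameter, 40 mm high; origin at the centre of its underside. Leave alone.
- spice_jar: Bystander: a red-capped spice jar, 45 mm diameter, 106 mm high; origin at the centre of its underside. Leave alone.
- glass_jar: Bystander: a glass jar with a grey lid, 71 mm diameter, 102 mm high; origin at the centre of its underside. Leave alone.
There are look-alikes about, which are no part of the job. There is more than one size of the knob; the one meant has the size given above.

How it is judged:
By the outcome, as a careful person would: the job done as asked, in the order asked, and still so for the second after the job is handed in, while the arm keeps its last pose, push and grip.
It also fails if it takes over 72 s, if anything falls off the work surface, if the arm or the gripper's body presses on something with over 40 N, if the wrist force passes 120 N, or if a joint passes its speed limit or range.

## Robot

A 6-joint arm with a two-finger parallel gripper is mounted at the origin on a cart in front of the work surface, level with it; the furniture and walls round the work are solid. World frame = base frame: x ahead of the robot, y to its left, z up, the work surface at z = 0. Lengths are in m, angles in degrees, forces in N, time in s.
With the tool pointing down it reaches from about 0.25 to 0.725 m from the base axis. Payload 9.7 kg.
Tool frame: the origin (TCP) lies at the very end of the fingers, on their centre line; the grasp point (between the pads) lies 19 mm behind it; z points along the fingers, y is the direction in which the jaws open and shut (so a half turn about z gives the same grasp; the last joint's range is limited). The gripper opens to 85 mm and grips with 20 to 120 N. Pads are 22 mm wide; open, the fingers measure 114 mm over their backs; the gripper's body (76 mm by 85 mm) begins 54 mm behind the grasp point. The pads swing forward as they close: fully open they stand 13 mm farther back than shut.
Start: joints at [72.25, 4.979, 10.078, 95.1, 0, 90], TCP at [0.168, 0.524, 0.231] pointing down, gripper open.
Joint ranges: [-179.16, 179.16], [-48.56, 103.87], [-65.8, 70.77], [-126.05, 130.52], [-82.76, 87.17], [-180, 180]. Speed limits (degrees/s): [127.2, 127.2, 147.25, 180, 180, 180].

## Interface

Orientations are given as [roll, pitch, yaw] about the fixed x, y, z axes, in that order (R = Rz(yaw) Ry(pitch) Rx(roll)).
In Python, from workcell import bot gives the robot as it stands.
- The arm moves only by the shell command python3 -m pendant 'ROWS' [FORCE]. ROWS is JSON, a list that holds one entry, the list of rows, each a list of 7 numbers: the shift along the tool's x, y, z in cm, then the turn, a rotation vector about the tool's x, y, z in rad, then the opening in per cent of the stroke, from 0 (shut) to 100 (fully open). In form: [[[dx, dy, dz, ax, ay, az, gripper], ...]]. A call has 1 to 5 rows; each row shifts and turns the pose as measured when the row begins, along the tool's axes as they then stand; what a row does not reach is not made up. A row lasts 1/12 s, in which the tool goes at most 41.7 mm and 7.16 degrees, less where a joint would pass 70% of its speed; a pose out of reach is approached as far as the arm can. A call with a gripper value outside its range is refused whole. The fingers move at their own pace and stop on an object; FORCE is the grip in N (left out, the last holds). Time passes only in rows, so rows that do not move let the fingers close. It gives the time, the measured TCP pose, the force and the opening at its end, in the units of the state.
- bot.get_obs(): the state, without advancing time (a new reading comes with each control period).
- bot.camera(name): name is "scene" or "top"; returns the picture (400x640x3 uint8, red, green, blue); there is no depth.
- bot.get_calibration(name): a dict with "intrinsics" (3x3 intrinsics, pixels), "D" ([k1, k2, p1, p2, k3] as OpenCV has them; the pictures are not rectified), "pose" (4x4, takes a point from camera to world coordinates). Camera axes: x right, y down, z forward; pixel columns grow to the right and rows downward; lengths in m; the calibration is good to about 2 mm. A picture is of the moment at which its call begins. get_calibration takes no time and is no camera call.
- bot.job_done(): hands the job in, once; it reports no verdict.
Trained networks look in the newest picture that a camera, given by its name, has taken for a name from the list of things; names that differ only in an ending like _2 or _b are one class to them, and where a whole thing is asked for, a point or a joint stands for the part that bears it (a point fixed in the world has none). Each returns a list of dicts, best first, with "confidence" (0 to 1); they miss things now and then, are a little off and sometimes report something else, mostly with a low value. They report only what shows in the picture. A call takes as long as a camera call. They do not tell look-alikes from the thing itself.
- bot.masks_of(camera, thing): "pixels" (400x640 bool, what is visible of it) and "extent" ([left, top, right, bottom] in pixels, round what is visible of it).
- bot.mark_of(camera, thing): "uv" ([column, row] in pixels: a listed point, or the origin of a listed thing).
The state is a dict: "time": time; "q": joint angles; "qd": joint speeds; "joint_efforts": joint torques, N m; "ee_pos": TCP position; "tcp_rot": TCP orientation; "wrist_force": force on the tool from outside, world axes, zero at the start; "torque": the same for the moment, N m; "opening": finger opening in m.
Only numpy, scipy, OpenCV 4.12 (cv2) and the standard library are available. Lean on these libraries where they do the work, as an engineer would, in place of code of your own. Each camera call takes 0.05 s, during which the arm holds its last target. There are 200 camera calls.

## Working session

There is one attempt and no reset: what is moved stays moved. The work goes in short steps, Python scripts to look and compute and a shell command to move; the robot and the scene stay as the last step left them, time stands still between calls to the robot, and variables do not carry over. Pictures are saved under pics/ and viewed, about 8 in all and at most 12, crops included, and the job is handed in when it is done.

```bash
mkdir -p pics
cat > h.py <<'E'
import numpy as np, cv2
from workcell import bot
def cal(n):
    c=bot.get_calibration(n); return np.array(c["intrinsics"],float),np.array(c["D"],float),np.array(c["pose"],float)
def ray(n,uv):
    K,D,P=cal(n); p=cv2.undistortPoints(np.array([[uv]],float),K,D)[0,0]
    d=P[:3,:3]@np.array([p[0],p[1],1]); return P[:3,3],d/np.linalg.norm(d)
def atz(n,uv,z):
    o,d=ray(n,uv); return o+d*(z-o[2])/d[2]
def tri(a,b):
    A=np.zeros((3,3));B=np.zeros(3)
    for n,uv in (a,b):
        o,d=ray(n,uv);M=np.eye(3)-np.outer(d,d);A+=M;B+=M@o
    return np.linalg.solve(A,B)
def proj(n,X):
    K,D,P=cal(n);R=P[:3,:3].T
    return cv2.projectPoints(np.atleast_2d(np.array(X,float)),cv2.Rodrigues(R)[0],-R@P[:3,3],K,D)[0][:,0]
def save(n,f):
    im=bot.camera(n); cv2.imwrite(f,im[:,:,::-1]); return im
E
python3 - <<'E'
from h import *
np.set_printoptions(precision=3,suppress=True)
a=save("scene","pics/s0.png");b=save("top","pics/t0.png")
for n in("scene","top"):
    print(n,cal(n)[2][:3,3])
    for t in["knob","knob_pointer","burner","stem_foot","stem_tip","tin","spice_jar","glass_jar"]:
        print(t,[(np.round(m["uv"],1).tolist(),round(m["confidence"],2),atz(n,m["uv"],{"knob":.021,"knob_pointer":.042,"stem_foot":.045,"stem_tip":.075}.get(t,0))[:2].round(3).tolist()) for m in bot.mark_of(n,t)])
E
```

```text
scene [ 0.087 -0.475  0.902]
knob [([267.0, 214.2], 0.92, [0.521, 0.038]), ([330.2, 261.8], 0.91, [0.511, -0.163])]
knob_pointer [([239.5, 205.3], 0.77, [0.49, 0.095]), ([310.9, 246.0], 0.68, [0.506, -0.112])]
burner [([245.9, 165.7], 0.69, [0.617, 0.205])]
stem_foot [([312.3, 153.3], 0.65, [0.73, 0.066])]
stem_tip [([252.9, 152.7], 0.58, [0.616, 0.166])]
tin [([260.7, 133.7], 0.56, [0.733, 0.259])]
spice_jar []
glass_jar [([422.6, 302.5], 0.88, [0.564, -0.372])]
top [ 0.526 -0.072  1.043]
knob [([281.8, 242.8], 0.72, [0.51, 0.041]), ([365.0, 247.2], 0.64, [0.499, -0.157])]
knob_pointer [([260.6, 253.4], 0.61, [0.485, 0.089]), ([350.6, 242.8], 0.5, [0.51, -0.122])]
burner [([213.4, 206.9], 0.71, [0.598, 0.214])]
stem_foot [([232.4, 200.5], 0.38, [0.61, 0.157])]
stem_tip [([230.9, 199.4], 0.49, [0.61, 0.153]), ([366.5, 248.3], 0.28, [0.498, -0.156])]
tin [([198.3, 156.6], 0.66, [0.724, 0.255]), ([217.2, 203.9], 0.28, [0.605, 0.205])]
spice_jar [([262.4, 138.8], 0.9, [0.768, 0.094])]
glass_jar [([455.8, 220.3], 0.98, [0.563, -0.382])]
```

View pics/s0.png

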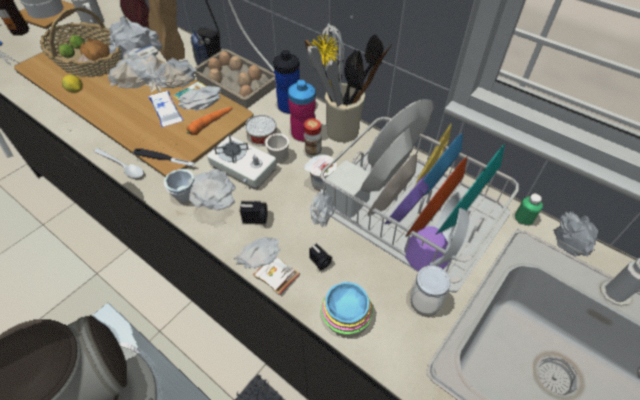

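View pics/t0.png

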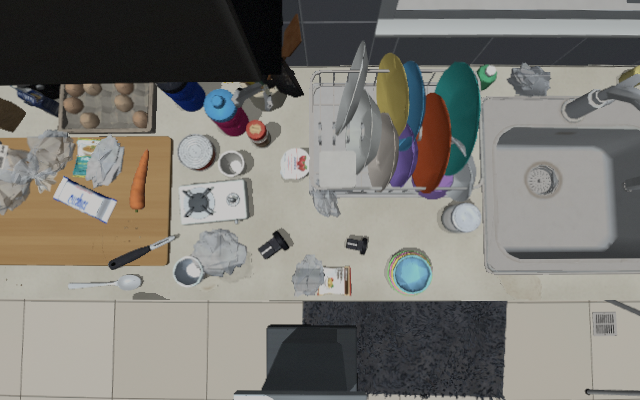

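Run:
```python
from h import *
np.set_printoptions(precision=3,suppress=True)
b=cv2.imread("pics/t0.png");a=cv2.imread("pics/s0.png")
f=lambda im,u,v:cv2.resize(im[v-25:v+25,u-33:u+33],(396,300),interpolation=cv2.INTER_CUBIC)
cv2.imwrite("pics/c1.png",np.vstack([np.hstack([f(b,273,244),f(b,357,244)]),np.hstack([f(a,255,212),f(b,225,203)])]))
for n in("scene","top"):
    bot.camera(n)
    for m in bot.masks_of(n,"knob"):
        p=m["pixels"];ys,xs=np.nonzero(p)
        W=np.array([atz(n,(x,y),.021)[:2] for x,y in zip(xs,ys)]).astype(np.float32)
        print(n,m["extent"],round(m["confidence"],2),p.sum(),W.mean(0),cv2.minAreaRect(W))
```

```text
scene [314.3, 242.9, 332.6, 273.2] 0.8 380 [ 0.506 -0.136] ((0.5049228072166443, -0.1343662291765213), (0.06288541108369827, 0.0387101024389267), 78.69696807861328)
scene [240.2, 202.9, 265.5, 224.3] 0.63 599 [0.504 0.066] ((0.5049784779548645, 0.06752076745033264), (0.06968492269515991, 0.0688263475894928), 38.295318603515625)
top [347.0, 238.4, 369.5, 255.9] 0.7 245 [ 0.504 -0.139] ((0.5020104646682739, -0.13608752191066742), (0.047761593014001846, 0.038037825375795364), 89.6536865234375)
```

View pics/c1.png

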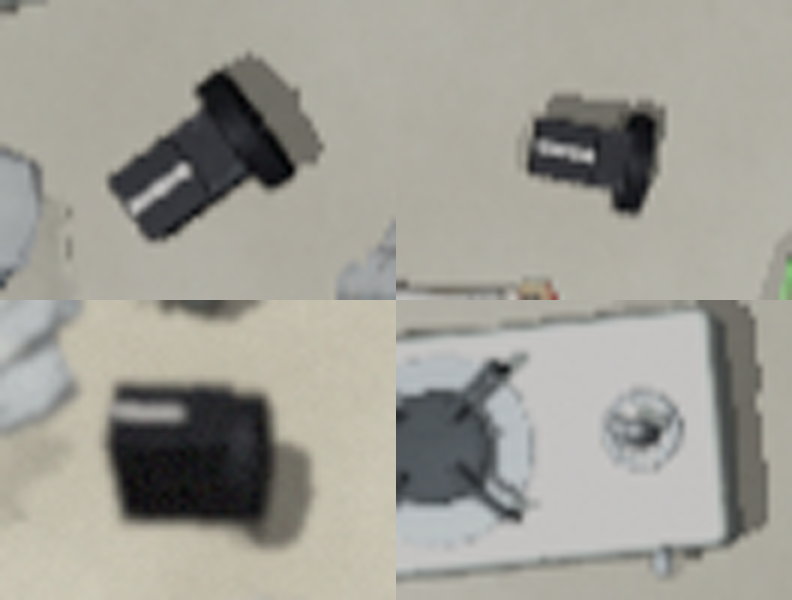

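Top-view crop: the right-hand knob (top image about 357,244) is 47 mm long with a 38 mm skirt, so it is the target. The left one is oversized. Next I'll fit its pose with a silhouette model in both views.

```bash
cat >> h.py <<'E'
from scipy.optimize import minimize
from scipy.spatial.transform import Rotation as Ro
t_=np.linspace(0,2*np.pi,24,endpoint=False)
SK=np.array([[.0205*np.cos(t),.0205*np.sin(t),z] for t in t_ for z in(0,.010)])
BAR=np.array([[x,y,z] for x in(-.021,.021) for y in(-.012,.012) for z in(.010,.046)])
S=8
def sil(n,R,p,box):
    m=np.zeros(((box[3]-box[1])*S,(box[2]-box[0])*S),np.uint8)
    for B in(SK,BAR):
        q=(proj(n,B@R.T+p)-np.array(box[:2])+.5)*S
        cv2.fillConvexPoly(m,cv2.convexHull(q.astype(np.float32)).round().astype(np.int32),1)
    return cv2.resize(m.astype(np.float32),None,fx=1/S,fy=1/S,interpolation=cv2.INTER_AREA)
def fit(obs,Rf,p0,s0):
    # obs: list of (cam,image rgb,box); Rf(params)->(R,p)
    T=[]
    for n,im,b in obs:
        g=im[b[1]:b[3],b[0]:b[2]].max(2).astype(np.float32); T.append(np.clip((115-g)/50,0,1))
    def c(v):
        R,p=Rf(v); return sum(((sil(n,R,p,b)-t)**2).sum() for (n,_,b),t in zip(obs,T))
    sim=np.array([p0]+[np.array(p0)+np.eye(len(p0))[i]*s0[i] for i in range(len(p0))])
    r=minimize(c,p0,method="Nelder-Mead",options=dict(initial_simplex=sim,maxiter=250,xatol=1e-4,fatol=.01)); return r.x,r.fun
def lying(v):  # x,y,yaw of knob z axis (rad)
    z=np.array([np.cos(v[2]),np.sin(v[2]),0]);x=np.array([0,0,1.]);return np.c_[x,np.cross(z,x),z],np.array([v[0],v[1],.021])
def upright(v): return Ro.from_euler("z",v[2]).as_matrix(),np.array([v[0],v[1],v[3] if len(v)>3 else 0])
E
python3 - <<'E'
from h import *
np.set_printoptions(precision=4,suppress=True)
a=cv2.imread("pics/s0.png")[:,:,::-1];b=cv2.imread("pics/t0.png")[:,:,::-1]
O=[("scene",a,(300,234,342,282)),("top",b,(338,228,380,264))]
for o in([O[0]],[O[1]],O):
    for y in(1.35,1.7): print(fit(o,lying,[.504,-.16,y],[.005,.005,.1]))
o=bot.get_obs();print(o["ee_pos"],o["tcp_rot"],o["opening"],o["time"]);print(Ro.from_euler("xyz",o["tcp_rot"],degrees=True).as_matrix())
E
```

```text
(array([ 0.5004, -0.1597,  1.3447]), np.float64(58.906593322753906))
(array([ 0.5002, -0.1591,  1.3365]), np.float64(58.34746551513672))
(array([ 0.5027, -0.1583,  1.3951]), np.float64(29.480255126953125))
(array([ 0.5028, -0.1584,  1.3981]), np.float64(29.30736541748047))
(array([ 0.5019, -0.1586,  1.371 ]), np.float64(93.63978576660156))
(array([ 0.501 , -0.1585,  1.3432]), np.float64(93.07438659667969))
[0.1677 0.5238 0.2313] [179.9957  -0.0006 162.2505] 0.08500361542506132 1.1
[[-0.9524  0.3049  0.    ]
 [ 0.3049  0.9524  0.0001]
 [ 0.      0.0001 -1.    ]]
```

```bash
cat >> h.py <<'E'
from scipy.linalg import logm,expm
def cur():
    o=bot.get_obs();T=np.eye(4);T[:3,:3]=Ro.from_euler("xyz",o["tcp_rot"],degrees=True).as_matrix();T[:3,3]=o["ee_pos"];return T
def T_(R,p):
    T=np.eye(4);T[:3,:3]=R;T[:3,3]=p;return T
def tool(z,y):
    z=np.array(z,float);z/=np.linalg.norm(z);y=np.array(y,float);y-=z*(y@z);y/=np.linalg.norm(y);return np.c_[np.cross(y,z),y,z]
def plan(G,N,C=None):
    C=cur() if C is None else C
    M=expm(np.real(logm(np.linalg.inv(C)@G))/N)
    P=[C]
    for i in range(N):P.append(P[-1]@M)
    print("N",N,"row cm/rad",(M[:3,3]*100).round(3).tolist(),Ro.from_matrix(M[:3,:3]).as_rotvec().round(4).tolist(),"minz",min(p[2,3] for p in P).round(3),"mid",P[N//2][:3,3].round(3))
    return G
E
cat > t1.py <<'E'
from h import *
x,y,w=.5015,-.159,1.37
zk=np.array([np.cos(w),np.sin(w),0]);yk=np.array([zk[1],-zk[0],0]);up=np.array([0,0,1.])
g=np.array([x,y,.021])+.007*up+.033*zk
Rt=tool(-up-zk,yk); pre=T_(Rt,g+(.019-.08)*Rt[:,2]); gr=T_(Rt,g+.019*Rt[:,2])
A=T_(tool(-up,yk),[pre[0,3],pre[1,3],.2])
E
python3 - <<'E'
from t1 import *
plan(A,20);plan(pre,8,A);plan(gr,4,pre);print(pre[:3,3],gr[:3,3])
E
```

```text
N 20 row cm/rad [-3.834, -0.175, 0.157] [0.0, -0.0, 0.0731] minz 0.2 mid [0.459 0.286 0.216]
N 8 row cm/rad [0.557, 0.0, 1.556] [0.0, -0.0982, 0.0] minz 0.071 mid [ 0.519 -0.072  0.136]
N 4 row cm/rad [0.0, 0.0, 2.0] [-0.0, 0.0, -0.0] minz 0.015 mid [ 0.511 -0.112  0.043]
[ 0.51668481 -0.08439616  0.07113351] [ 0.50540223 -0.13982813  0.01456497]
```

```bash
R='x'; for i in 1; do python3 -m pendant '[[[-3.83,-0.175,0.157,0,0,0.073,100],[-3.83,-0.175,0.157,0,0,0.073,100],[-3.83,-0.175,0.157,0,0,0.073,100],[-3.83,-0.175,0.157,0,0,0.073,100],[-3.83,-0.175,0.157,0,0,0.073,100]]]' 40; done
python3 -m pendant '[[[-3.83,-0.175,0.157,0,0,0.073,100],[-3.83,-0.175,0.157,0,0,0.073,100],[-3.83,-0.175,0.157,0,0,0.073,100],[-3.83,-0.175,0.157,0,0,0.073,100],[-3.83,-0.175,0.157,0,0,0.073,100]]]'
python3 -m pendant '[[[-3.83,-0.175,0.157,0,0,0.073,100],[-3.83,-0.175,0.157,0,0,0.073,100],[-3.83,-0.175,0.157,0,0,0.073,100],[-3.83,-0.175,0.157,0,0,0.073,100],[-3.83,-0.175,0.157,0,0,0.073,100]]]'
python3 - <<'E'
from t1 import *
plan(A,6);plan(A,8);print(bot.get_obs()["time"])
E
```

```text
time: 1.52
ee_pos: [0.3349, 0.4334, 0.2226]
tcp_rot: [180.0, -0.1, 141.3]
wrist_force: [0.9, 0.1, -0.3]
opening: 0.0854
time: 1.93
ee_pos: [0.4639, 0.2806, 0.213]
tcp_rot: [180.0, -0.1, 119.4]
wrist_force: [0.6, -0.4, 0.2]
opening: 0.0856
time: 2.35
ee_pos: [0.5265, 0.0902, 0.2035]
tcp_rot: [180.0, -0.1, 97.4]
wrist_force: [-0.2, 0.2, -0.1]
opening: 0.0854
N 6 row cm/rad [-2.925, -0.139, 0.054] [-0.0, -0.0004, 0.0549] minz 0.2 mid [0.529 0.003 0.202]
N 8 row cm/rad [-2.194, -0.089, 0.041] [-0.0, -0.0003, 0.0412] minz 0.2 mid [0.529 0.003 0.202]
2.35
```

```bash
python3 -m pendant '[[[-3.5,-0.17,0.065,0,0,0.066,100],[-3.5,-0.17,0.065,0,0,0.066,100],[-3.5,-0.17,0.065,0,0,0.066,100],[-3.5,-0.17,0.065,0,0,0.066,100],[-3.5,-0.17,0.065,0,0,0.066,100]]]'
python3 -m pendant '[[[0.56,0,1.3,0,-0.098,0,100],[0.56,0,1.3,0,-0.098,0,100],[0.56,0,1.3,0,-0.098,0,100],[0.56,0,1.3,0,-0.098,0,100],[0.56,0,1.3,0,-0.098,0,100]]]'
python3 - <<'E'
from t1 import *
plan(pre,3);plan(pre,5);print(bot.get_obs()["q"],bot.get_obs()["time"])
E
```

```text
time: 2.77
ee_pos: [0.5162, -0.0937, 0.1988]
tcp_rot: [-180.0, -0.1, 77.4]
wrist_force: [-0.1, -0.3, -0.2]
opening: 0.0853
time: 3.18
ee_pos: [0.5189, -0.1016, 0.1357]
tcp_rot: [178.8, 28.9, 74.5]
wrist_force: [0.4, -0.4, -0.8]
opening: 0.0855
N 3 row cm/rad [1.663, -0.24, 1.475] [-0.0073, -0.0932, -0.0196] minz 0.071 mid [ 0.519 -0.094  0.115]
N 5 row cm/rad [1.015, -0.141, 0.866] [-0.0044, -0.0559, -0.0118] minz 0.071 mid [ 0.519 -0.093  0.11 ]
[  3.4065509    7.62472217  -1.7373358   89.56381203 -27.65889554
 110.81769276] 3.1833
```

```bash
python3 -m pendant '[[[1.0,-0.14,0.87,-0.0045,-0.056,-0.012,100],[1.0,-0.14,0.87,-0.0045,-0.056,-0.012,100],[1.0,-0.14,0.87,-0.0045,-0.056,-0.012,100],[1.0,-0.14,0.87,-0.0045,-0.056,-0.012,100],[1.0,-0.14,0.87,-0.0045,-0.056,-0.012,100]]]'
python3 - <<'E'
from t1 import *
save("top","pics/t1.png");a=save("scene","pics/s1.png")
plan(pre,1);plan(gr,5);print(proj("scene",[g]))
cv2.imwrite("pics/c2.png",cv2.resize(cv2.imread("pics/s1.png")[170:310,230:430],(800,560)))
E
```

```text
time: 3.6
ee_pos: [0.5177, -0.0839, 0.0687]
tcp_rot: [179.7, 46.0, 78.7]
wrist_force: [0.6, 0.6, 0.5]
opening: 0.0855
N 1 row cm/rad [-0.458, 0.084, -0.321] [0.0023, 0.0173, 0.0078] minz 0.066 mid [ 0.516 -0.083  0.066]
N 5 row cm/rad [-0.074, 0.015, 1.535] [0.0005, 0.0035, 0.0016] minz 0.015 mid [ 0.512 -0.106  0.045]
[[316.6346538  252.33078769]]
```

View pics/c2.png

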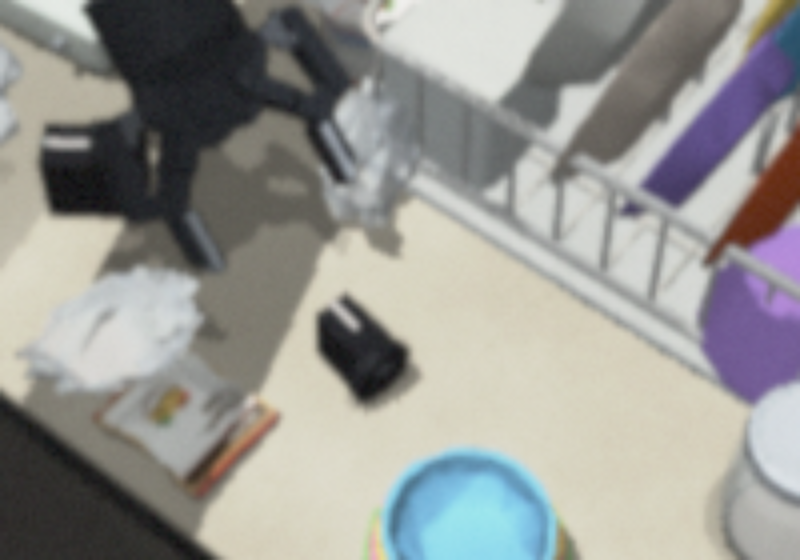

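```bash
python3 -m pendant '[[[-0.08,0.02,1.53,0.0005,0.0035,0.0016,100],[-0.08,0.02,1.53,0.0005,0.0035,0.0016,100],[-0.08,0.02,1.53,0.0005,0.0035,0.0016,70],[-0.08,0.02,1.53,0.0005,0.0035,0.0016,60],[-0.08,0.02,1.53,0.0005,0.0035,0.0016,60]]]'
python3 - <<'E'
from t1 import *
plan(gr,1)
E
```

```text
time: 4.12
ee_pos: [0.5095, -0.1397, 0.0181]
tcp_rot: [179.5, 44.3, 78.3]
wrist_force: [-0.3, -0.9, 0.4]
opening: 0.0523
N 1 row cm/rad [0.178, -0.406, 0.321] [0.0056, -0.0124, -0.0029] minz 0.015 mid [ 0.51  -0.14   0.018]
```

```bash
python3 -m pendant '[[[0.15,-0.4,0.3,0.005,0.012,0,55],[0,0,0,0,0,0,30],[0,0,0,0,0,0,15],[0,0,0,0,0,0,15],[0,0,0,0,0,0,15]]]' 40
python3 -m pendant '[[[0,0,0,0,0,0,15],[0,0,0,0,0,0,15]]]' 40
python3 - <<'E'
from t1 import *
plan(gr,1)
save("scene","pics/s2.png");save("top","pics/t2.png")
f=lambda n,u,v:cv2.resize(cv2.imread(n)[v-40:v+40,u-55:u+55],(400,290),interpolation=cv2.INTER_CUBIC)
cv2.imwrite("pics/c3.png",np.hstack([f("pics/s2.png",320,250),f("pics/t2.png",357,244)]))
E
```

```text
time: 4.53
ee_pos: [0.5059, -0.1416, 0.0187]
tcp_rot: [179.4, 43.1, 77.7]
wrist_force: [-0.0, -0.5, -0.8]
opening: 0.0233
time: 4.7
ee_pos: [0.5068, -0.1407, 0.0196]
tcp_rot: [179.3, 43.1, 77.7]
wrist_force: [0.2, -0.3, -0.5]
opening: 0.0235
N 1 row cm/rad [0.389, -0.159, 0.33] [0.002, -0.0332, -0.0101] minz 0.015 mid [ 0.507 -0.141  0.02 ]
```

View pics/c3.png

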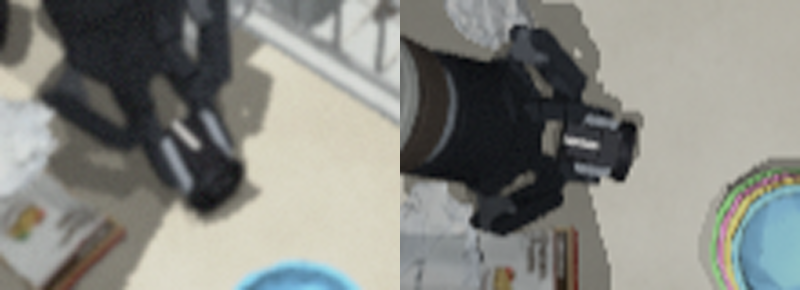

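```bash
cat > t2.py <<'E'
from h import *
w=np.deg2rad(77.7)
zk=np.array([np.cos(w),np.sin(w),0]);yk=np.array([zk[1],-zk[0],0]);up=np.array([0,0,1.])
C0=T_(Ro.from_euler("xyz",[179.3,43.1,77.7],degrees=True).as_matrix(),[.5068,-.1407,.0196])
K0=T_(np.c_[up,yk,zk],[.5025,-.159,.021])
KT=np.linalg.inv(K0)@C0           # tool in knob frame
Kup=lambda p,yaw:T_(Ro.from_euler("z",yaw).as_matrix(),p)@KT
yaw=w+np.pi   # knob +x = -zk
E
python3 - <<'E'
from t2 import *
print((KT[:3,3]*1000).round(1),K0[:3,:3].round(2).tolist(),(KT[:3,:3]).round(2).tolist())
L=cur().copy();L[2,3]+=.06;plan(L,3)
G=plan(Kup([.505,-.09,.045],yaw),15,L);print(G)
E
```

```text
[-1.4  0.3 18.8] [[0.0, 0.98, 0.21], [0.0, -0.21, 0.98], [1.0, 0.0, 0.0]] [[-0.68, 0.01, -0.73], [-0.0, 1.0, 0.01], [0.73, 0.01, -0.68]]
N 3 row cm/rad [-1.367, 0.016, -1.46] [-0.0, -0.0, 0.0] minz 0.019 mid [ 0.507 -0.141  0.039]
N 15 row cm/rad [0.377, -0.082, 0.108] [-0.0001, 0.1047, 0.0013] minz 0.059 mid [ 0.505 -0.12   0.062]
[[ 0.14555808  0.97507234  0.16747171  0.50559413]
 [ 0.66758962 -0.22173012  0.71074599 -0.08869665]
 [ 0.73016228  0.00834756 -0.68322278  0.06379596]
 [ 0.          0.          0.          1.        ]]
```

```bash
python3 -m pendant '[[[-1.37,0,-1.46,0,0,0,15],[-1.37,0,-1.46,0,0,0,15],[-1.37,0,-1.46,0,0,0,15],[0.38,-0.08,0.11,0,0.105,0,15],[0.38,-0.08,0.11,0,0.105,0,15]]]'
python3 -m pendant '[[[0.38,-0.08,0.11,0,0.105,0,15],[0.38,-0.08,0.11,0,0.105,0,15],[0.38,-0.08,0.11,0,0.105,0,15],[0.38,-0.08,0.11,0,0.105,0,15],[0.38,-0.08,0.11,0,0.105,0,15]]]'
python3 -m pendant '[[[0.38,-0.08,0.11,0,0.105,0,15],[0.38,-0.08,0.11,0,0.105,0,15],[0.38,-0.08,0.11,0,0.105,0,15],[0.38,-0.08,0.11,0,0.105,0,15],[0.38,-0.08,0.11,0,0.105,0,15]]]'
python3 - <<'E'
from t2 import *
G=plan(Kup([.505,-.09,.045],yaw),4)
print(bot.get_obs()["q"])
E
```

```text
time: 5.22
ee_pos: [0.5046, -0.1332, 0.0713]
tcp_rot: [-179.9, 31.0, 78.5]
wrist_force: [-0.1, -0.3, -0.4]
opening: 0.023
time: 5.63
ee_pos: [0.5069, -0.1133, 0.0639]
tcp_rot: [179.5, -0.5, 79.0]
wrist_force: [-1.0, 0.5, -0.6]
opening: 0.0232
time: 6.05
ee_pos: [0.5088, -0.0931, 0.0679]
tcp_rot: [178.5, -32.0, 79.7]
wrist_force: [-0.0, 0.3, -1.6]
opening: 0.0236
N 4 row cm/rad [0.011, -0.102, 0.137] [-0.0022, 0.065, 0.008] minz 0.064 mid [ 0.507 -0.091  0.066]
[-26.84527951   6.60247369 -11.27939357  80.56996914  30.9710664
  71.53919493]
```

```bash
python3 -m pendant '[[[0.01,-0.1,0.14,-0.002,0.075,0.008,15],[0.01,-0.1,0.14,-0.002,0.075,0.008,15],[0.01,-0.1,0.14,-0.002,0.075,0.008,15],[0,-0.05,0.1,-0.002,0.04,0.008,15]]]'
python3 - <<'E'
from t2 import *
G=plan(Kup([.505,-.09,.045],yaw),1)
G=plan(Kup([.505,-.09,.005],yaw),3)
f=lambda n,u,v:cv2.resize(cv2.imread(n)[v-40:v+40,u-55:u+55],(400,290),interpolation=cv2.INTER_CUBIC)
u=proj("scene",[[.505,-.09,.04]])[0].astype(int);v=proj("top",[[.505,-.09,.04]])[0].astype(int)
save("scene","pics/s3.png");save("top","pics/t3.png")
cv2.imwrite("pics/c4.png",np.hstack([f("pics/s3.png",*u),f("pics/t3.png",*v)]))
E
```

```text
time: 6.38
ee_pos: [0.5063, -0.0905, 0.0642]
tcp_rot: [179.3, -48.1, 77.5]
wrist_force: [0.3, -0.4, -0.3]
opening: 0.0234
N 1 row cm/rad [0.078, -0.112, 0.149] [0.003, -0.0213, -0.0028] minz 0.064 mid [ 0.506 -0.091  0.064]
N 3 row cm/rad [-0.96, -0.048, 0.947] [0.001, -0.0071, -0.0009] minz 0.024 mid [ 0.506 -0.09   0.051]
```

View pics/c4.png

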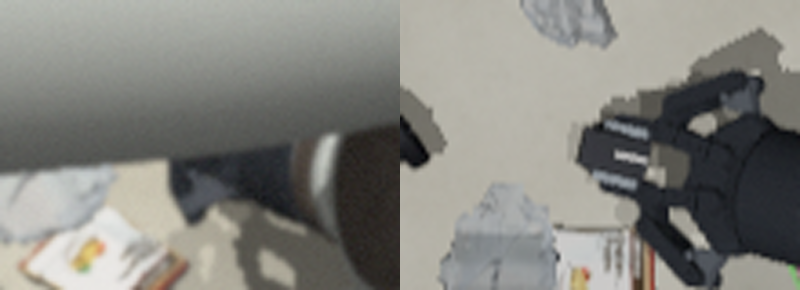

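Top view: the knob is upright in the jaws with its pointer towards the gripper, at crop (615,155). The arm blocks the scene view. Lowering now.

```bash
python3 -m pendant '[[[-0.96,-0.05,0.95,0,-0.007,0,15],[-0.96,-0.05,0.95,0,-0.007,0,15],[-0.96,-0.05,0.95,0,-0.007,0,15]]]'
python3 -m pendant '[[[-0.14,0,0.14,0,0,0,15],[0,0,0,0,0,0,15]]]'
python3 -m pendant '[[[-0.14,0,0.14,0,0,0,15],[0,0,0,0,0,0,15]]]'
python3 - <<'E'
from t2 import *
G=plan(Kup([.505,-.09,0],yaw),1)
E
```

```text
time: 6.73
ee_pos: [0.5068, -0.0902, 0.0238]
tcp_rot: [179.2, -46.3, 77.6]
wrist_force: [0.8, 0.9, -0.8]
opening: 0.0235
time: 6.9
ee_pos: [0.5063, -0.089, 0.0204]
tcp_rot: [179.3, -46.1, 77.6]
wrist_force: [0.0, -0.1, -0.6]
opening: 0.0236
time: 7.07
ee_pos: [0.5068, -0.0887, 0.0198]
tcp_rot: [179.2, -46.0, 77.8]
wrist_force: [-0.3, -0.1, -0.5]
opening: 0.0236
N 1 row cm/rad [-0.087, -0.121, 0.053] [0.0008, 0.0151, 0.0011] minz 0.019 mid [ 0.507 -0.089  0.02 ]
```

```bash
for k in 1; do python3 -m pendant '[[[-0.14,0,0.14,0,0,0,15],[0,0,0,0,0,0,15]]]'; done
python3 -m pendant '[[[-0.14,0,0.14,0,0,0,15],[0,0,0,0,0,0,15]]]'
python3 - <<'E'
from h import *
print(bot.get_obs()["wrist_force"])
E
```

```text
time: 7.23
ee_pos: [0.5075, -0.0889, 0.019]
tcp_rot: [179.0, -46.0, 77.9]
wrist_force: [0.2, 0.6, -1.4]
opening: 0.023
time: 7.4
ee_pos: [0.5079, -0.0891, 0.0176]
tcp_rot: [178.9, -45.9, 78.0]
wrist_force: [-1.0, 0.3, -0.4]
opening: 0.0236
[-1.04401776  0.27693274 -0.38167255]
```

```bash
python3 -m pendant '[[[-0.14,0,0.14,0,0,0,15],[0,0,0,0,0,0,15]]]' | grep -E 'pos|force'
python3 -m pendant '[[[-0.14,0,0.14,0,0,0,15],[0,0,0,0,0,0,15]]]'| grep -E 'pos|force'
python3 -m pendant '[[[-0.14,0,0.14,0,0,0,15],[0,0,0,0,0,0,15]]]'| grep -E 'pos|force'
python3 - <<'E'
from h import *
save("top","pics/t4.png")
v=proj("top",[[.505,-.09,.04]])[0].astype(int)
b=cv2.imread("pics/t4.png")[:,:,::-1]
cv2.imwrite("pics/c5.png",cv2.resize(b[v[1]-25:v[1]+25,v[0]-30:v[0]+30,::-1],(480,400),interpolation=cv2.INTER_CUBIC))
E
```

```text
ee_pos: [0.5085, -0.0895, 0.0171]
wrist_force: [-0.5, 0.5, 0.6]
ee_pos: [0.5089, -0.0898, 0.0172]
wrist_force: [-0.6, -0.7, -0.1]
ee_pos: [0.5093, -0.0902, 0.0171]
wrist_force: [-0.0, 0.7, -1.2]
```

```bash
python3 -m pendant '[[[-0.2,0,0.2,0,0,0,15]]]' | grep -E 'pos|force'
python3 -m pendant '[[[-0.35,0,0.35,0,0,0,15]]]'| grep -E 'pos|force'
python3 -m pendant '[[[0,0,0,0,0,0,30],[0,0,0,0,0,0,45],[0,0,0,0,0,0,45]]]'
python3 -m pendant '[[[0,0,-1.0,0,0,0,50],[0,0,-2,0,0,0,50],[0,0,-3,0,0,0,50],[0,0,-4,0,0,0,50]]]'
python3 - <<'E'
from h import *
save("top","pics/t4.png");save("scene","pics/s4.png")
f=lambda n,u,v:cv2.resize(cv2.imread(n)[v-40:v+40,u-55:u+55],(400,290),interpolation=cv2.INTER_CUBIC)
u=proj("scene",[[.505,-.09,.02]])[0].astype(int);v=proj("top",[[.505,-.09,.02]])[0].astype(int)
cv2.imwrite("pics/c5.png",np.hstack([f("pics/s4.png",*u),f("pics/t4.png",*v)]))
E
```

```text
ee_pos: [0.5099, -0.0904, 0.0163]
wrist_force: [-15.2, -14.2, 43.9]
ee_pos: [0.5103, -0.0905, 0.0161]
wrist_force: [-37.2, -18.8, 73.0]
time: 8.37
ee_pos: [0.5106, -0.0912, 0.0176]
tcp_rot: [178.4, -46.5, 77.7]
wrist_force: [-0.1, -0.8, -0.7]
opening: 0.0385
time: 8.7
ee_pos: [0.4893, -0.1583, 0.083]
tcp_rot: [179.2, -46.7, 77.6]
wrist_force: [0.7, -0.2, -0.4]
opening: 0.0429
```

View pics/c5.png

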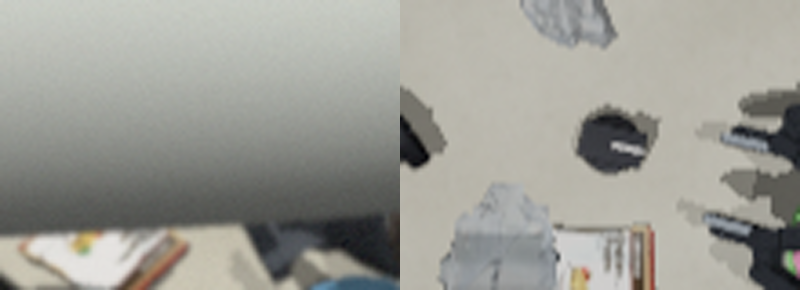

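Run:
```python
from t2 import *
np.set_printoptions(precision=4,suppress=True)
b=cv2.imread("pics/t4.png")[:,:,::-1];v=proj("top",[[.505,-.09,.02]])[0].astype(int)
for y0 in(4.5,4.8):print(fit([("top",b,(v[0]-13,v[1]-12,v[0]+15,v[1]+12))],upright,[.505,-.09,y0],[.004,.004,.1]),v)
G=T_(tool([0,0,-1],yk),[.505,-.12,.13]);plan(G,8);
for n in("scene","top"):
    ims=np.mean([bot.camera(n).astype(float) for _ in range(6)],0) if n=="top" else np.float64(cv2.imread("pics/s0.png")[:,:,::-1])
    uv=proj(n,[[.61,.155,.06]])[0];print(n,uv); x,y=uv.round().astype(int)
    c=cv2.resize(ims[y-16:y+16,x-16:x+16,::-1],(400,400),interpolation=cv2.INTER_CUBIC).clip(0,255)
    cv2.imwrite(f"pics/st_{n}.png",c); print((x-16,y-16))
cv2.imwrite("pics/c6.png",np.hstack([cv2.imread("pics/st_scene.png"),cv2.imread("pics/st_top.png")]))
```

```text
(array([ 0.5094, -0.0947,  4.4985]), np.float64(28.57419204711914)) [336 244]
(array([ 0.5096, -0.0949,  4.4725]), np.float64(28.45691680908203)) [336 244]
N 8 row cm/rad [0.762, 0.058, -0.247] [0.0027, -0.1014, -0.0011] minz 0.087 mid [ 0.497 -0.146  0.113]
scene [255.1968 160.0904]
(np.int64(239), np.int64(144))
top [231.6082 199.8491]
(np.int64(216), np.int64(184))[ WARN:0@1.898] global loadsave.cpp:1063 imwrite_ Unsupported depth image for selected encoder is fallbacked to CV_8U.
```

View pics/c6.png

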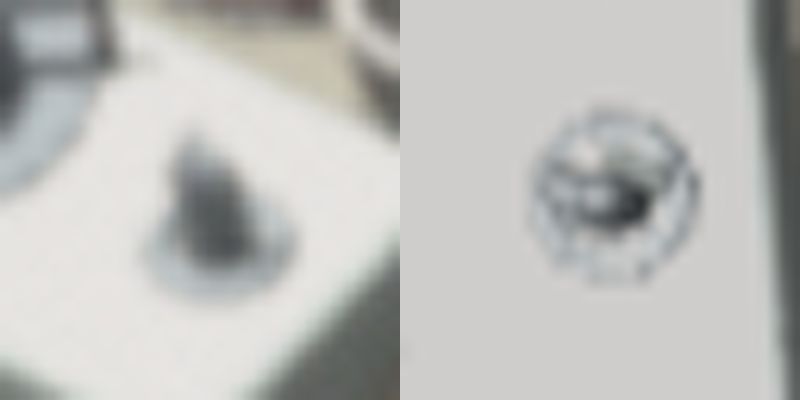

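```bash
cat > stem.py <<'E'
from h import *
np.set_printoptions(precision=3,suppress=True,linewidth=160)
def lum(n):
    if n=="top": return np.mean([bot.camera(n).astype(float).mean(2) for _ in range(4)],0)
    return cv2.imread("pics/s0.png").astype(float).mean(2)
def D(th,r,f,z,k=60):
    t=np.linspace(0,2*np.pi,k);p=np.c_[np.minimum(r*np.cos(t),f),r*np.sin(t)]
    c,s=np.cos(th),np.sin(th);return np.c_[p@np.array([[c,s],[-s,c]]),np.full(k,z)]
def stemmask(n,x,y,th,box):
    m=np.zeros(((box[3]-box[1])*S,(box[2]-box[0])*S),np.uint8)
    a,b,c=D(th,.008,.003,.048),D(th,.008,.003,.069),D(th,.0055,.003,.075)
    for B in(np.r_[a,b],np.r_[b,c]):
        q=(proj(n,B+[x,y,0])-np.array(box[:2])+.5)*S
        cv2.fillConvexPoly(m,cv2.convexHull(q.astype(np.float32)).round().astype(np.int32),1)
    return cv2.GaussianBlur(cv2.resize(m.astype(np.float32),None,fx=1/S,fy=1/S,interpolation=cv2.INTER_AREA),(0,0),.5)
E
python3 - <<'E'
from stem import *
for n,c in(("scene",(256,160)),("top",(233,199))):
    L=lum(n);print(n);print(L[c[1]-9:c[1]+9,c[0]-9:c[0]+9].round().astype(int))
    print((c[0]-9,c[1]-9), "axis", proj(n,[[.61,.155,.048],[.61,.155,.075],[.62,.155,.048],[.61,.165,.048]]).tolist())
E
```

```text
scene
[[214 223 227 227 227 227 227 227 228 227 227 226 224 222 215 208 202 194]
 [221 228 227 228 227 227 228 226 226 227 226 227 228 226 225 223 216 211]
 [223 228 227 227 227 227 223 220 224 227 227 226 227 227 228 227 225 221]
 [227 227 228 228 227 222 214 206 214 224 226 228 227 227 228 228 228 226]
 [227 227 227 228 226 219 196 184 200 214 223 227 227 226 228 227 228 227]
 [228 228 229 227 224 208 173 166 179 190 208 223 227 227 228 227 227 227]
 [227 228 227 226 220 190 155 146 152 156 172 209 223 227 228 227 226 227]
 [227 227 227 226 221 187 141 124 123 123 137 182 217 223 227 226 228 227]
 [228 227 228 228 221 195 138 108 101 103 110 153 196 212 219 226 228 228]
 [228 228 227 226 218 193 131 102  91  90  99 137 175 198 208 221 227 227]
 [227 227 225 221 206 170 129 102  89  87  91 118 161 192 200 213 225 229]
 [228 227 223 215 194 159 132 109  93  85  90 110 151 187 188 196 221 228]
 [228 226 222 204 186 162 146 114  94  84  82  98 133 166 170 185 220 227]
 [226 227 220 200 190 179 166 131 106  96  96 113 135 156 160 189 221 227]
 [227 227 222 210 196 192 187 164 142 135 13
[... 1276 characters left out ...]
5 186 190 153 148 124 104  90  73  66 106 190 198 173 175 201 205]
 [205 205 192 187 177 155 163 148 126 120 157 167 188 194 160 186 203 205]
 [205 205 205 188 188 173 190 175 174 172 195 196 196 168 173 201 205 205]
 [205 205 205 198 180 173 183 183 197 197 198 191 189 176 201 205 205 205]
 [205 205 205 205 191 191 194 185 190 192 194 164 185 203 205 205 205 205]
 [205 205 205 205 205 205 199 183 188 188 191 180 201 205 205 205 205 205]
 [205 205 205 205 205 205 205 205 205 205 205 205 205 205 205 205 205 205]]
(224, 190) axis [[232.76744305132883, 200.27818361966655], [230.11947343791974, 199.298017177487], [232.83747530534333, 196.05729136044943], [228.55683321458156, 200.29044310450294]]
```

```bash
python3 -m pendant '[[[0.76,0.06,-0.25,0.003,-0.101,0,50],[0.76,0.06,-0.25,0.003,-0.101,0,50],[0.76,0.06,-0.25,0.003,-0.101,0,50],[0.76,0.06,-0.25,0.003,-0.101,0,50],[0.76,0.06,-0.25,0.003,-0.101,0,50]]]'
python3 -m pendant '[[[0.76,0.06,-0.25,0.003,-0.101,0,50],[0.76,0.06,-0.25,0.003,-0.101,0,50],[0.76,0.06,-0.25,0.003,-0.101,0,50]]]'
```

```text
time: 9.72
ee_pos: [0.497, -0.1377, 0.1095]
tcp_rot: [-179.4, -16.9, 76.7]
wrist_force: [-0.0, 0.0, -0.9]
opening: 0.0425
time: 9.97
ee_pos: [0.5048, -0.1174, 0.1254]
tcp_rot: [-179.5, 1.3, 76.8]
wrist_force: [0.8, -0.3, -0.9]
opening: 0.0424
```

```bash
cat >> stem.py <<'E'
def render(n,x,y,th,box):
    H,W=(box[3]-box[1])*S,(box[2]-box[0])*S
    idm=np.zeros((H,W),np.int32);B=[[1,0,0,0,0,0,0,0,0]]
    cam=cal(n)[2][:3,3];off=np.array([x,y,0])
    def paint(P,f):
        B.append(f);q=(proj(n,P+off)-np.array(box[:2])+.5)*S
        cv2.fillPoly(idm,[q.round().astype(np.int32)],len(B)-1)
    circ=lambda r,z:np.c_[r*np.cos(t_),r*np.sin(t_),np.full(24,z)]
    paint(circ(.0165,.048),[0,1,0,0,0,0,0,0,0]);paint(circ(.0135,.046),[0,0,1,0,0,0,0,0,0])
    k=49
    for lo,hi,tp in((D(th,.008,.003,.045,k),D(th,.008,.003,.069,k),0),(D(th,.008,.003,.069,k),D(th,.0055,.003,.075,k),1)):
        for i in range(k-1):
            P=np.array([lo[i],lo[i+1],hi[i+1],hi[i]]);e=P[1]-P[0]
            if np.linalg.norm(e)<1e-6: e=P[2]-P[3]
            nn=np.array([e[1],-e[0],0]);l=np.linalg.norm(nn)
            if l<1e-9: continue
            nn/=l; 
            if nn@(cam-off-P.mean(0))+ (tp*.4*(cam[2]-.07))<=0: continue
            paint(P,[0,0,0,0,0,0,0,1,0] if tp else [0,0,0,1,nn[0],nn[1],0,0,0])
    paint(D(th,.0055,.003,.075,k),[0,0,0,0,0,0,0,0,1])
    F=np.array(B,float)[idm]
    F=cv2.GaussianBlur(cv2.resize(F,None,fx=1/S,fy=1/S,interpolation=cv2.INTER_AREA),(0,0),.5)
    return F.reshape(-1,9)[:,[0,1,2,3,4,5,7,8]]
def score(n,L,x,y,th,box):
    F=render(n,x,y,th,box);t=L[box[1]:box[3],box[0]:box[2]].ravel()
    A=np.r_[F,np.eye(8)*.5];b=np.r_[t,[.5*v for v in(t.max(),190,190,110,0,0,120,120)]]
    c=np.linalg.lstsq(A,b,rcond=None)[0];return ((A@c-b)**2).sum(),c
E
python3 - <<'E'
from stem import *
for n,box in(("scene",(248,153,265,169)),("top",(225,191,242,208))):
    L=lum(n);res=[]
    for d in range(0,360,15):
        th=np.deg2rad(d);best=min(((score(n,L,x,y,th,box)[0],x,y) for x in np.arange(.606,.617,.002) for y in np.arange(.150,.161,.002)))
        res.append((best[0],d,best[1],best[2]))
    res.sort();print(n);[print("%.0f %d %.3f %.3f"%r) for r in res[:9]]; print(res[-1])
E
```

```text
Traceback (most recent call last):
  File "stem.py", line 40, in score
    F=render(n,x,y,th,box);t=L[box[1]:box[3],box[0]:box[2]].ravel()
  File "stem.py", line 34, in render
    paint(P,[0,0,0,0,0,0,0,1,0] if tp else [0,0,0,1,nn[0],nn[1],0,0,0])
    ~~~~~^^^^^^^^^^^^^^^^^^^^^^^^^^^^^^^^^^^^^^^^^^^^^^^^^^^^^^^^^^^^^^
  File "stem.py", line 21, in paint
    B.append(f);q=(proj(n,P+off)-np.array(box[:2])+.5)*S
                   ~~~~^^^^^^^^^
  File "h.py", line 16, in proj
    K,D,P=cal(n);R=P[:3,:3].T
          ~~~^^^
  File "h.py", line 4, in cal
    c=bot.get_calibration(n); return np.array(c["intrinsics"],float),np.array(c["D"],float),np.array(c["pose"],float)
ValueError: time passes only in moves, steps and waits
```

```bash
sed -i 's/^def cal(n):/import functools\n@functools.lru_cache\ndef cal(n):/' h.py
cat > run.py <<'E'
from stem import *
for n,box in(("scene",(248,153,265,169)),("top",(225,191,242,208))):
    L=lum(n);res=[]
    for d in range(0,360,15):
        th=np.deg2rad(d);best=min(((score(n,L,x,y,th,box)[0],x,y) for x in np.arange(.608,.617,.002) for y in np.arange(.151,.160,.002)))
        res.append((best[0],d,best[1],best[2]))
    res.sort();print(n);[print("%.0f %d %.3f %.3f"%r) for r in res[:9]]; print(res[-1])
E
time timeout 500 python3 run.py
```

```text
scene
21267 210 0.612 0.155
22107 345 0.612 0.155
22410 195 0.612 0.155
24389 180 0.610 0.155
25428 0 0.612 0.155
25519 330 0.614 0.157
26988 225 0.612 0.155
28145 240 0.610 0.155
28929 165 0.610 0.155
(np.float64(47117.17179337036), 135, np.float64(0.61), np.float64(0.157))
top
40503 0 0.614 0.155
41544 15 0.614 0.155
41730 345 0.614 0.155
44486 30 0.614 0.155
47439 45 0.614 0.155
48761 330 0.614 0.155
50650 60 0.614 0.155
53180 75 0.614 0.157
54306 90 0.614 0.157
(np.float64(72856.00556064554), 270, np.float64(0.612), np.float64(0.153))
real	0m23.558s
user	0m19.391s
sys	0m0.209s
```

```bash
cat > run2.py <<'E'
from stem import *
LS=[(n,box,lum(n)) for n,box in(("scene",(248,153,265,169)),("top",(225,191,242,208)))]
for d in range(-30,26,5):
    o=[min((score(n,L,x,y,np.deg2rad(d),box)[0],x,y) for x in np.arange(.610,.616,.001) for y in np.arange(.153,.1575,.001)) for n,box,L in LS]
    print(d,round(o[0][0]+o[1][0]),o)
E
python3 run2.py | sed 's/np.float64//g'
python3 - <<'E'
from h import *
w=np.deg2rad(77.3);y=np.array([np.sin(w),-np.cos(w),0])
R=tool([0,0,-1],y)
A=T_(R,[.5095,-.0948,.08]);plan(A,3);plan(T_(R,[.5095,-.0948,.0145]),3,A);o=bot.get_obs();print(o["q"],o["time"])
E
```

```text
-30 69955 [((23608.660165247617), (0.613), (0.156)), ((46346.55802346073), (0.614), (0.156))]
-25 63647 [((21715.184484629644), (0.613), (0.156)), ((41932.1870283699), (0.614), (0.156))]
-20 59871 [((20362.085243317248), (0.613), (0.156)), ((39508.45273160576), (0.614), (0.156))]
-15 57849 [((20273.722414896725), (0.613), (0.156)), ((37575.58843986941), (0.614), (0.156))]
-10 58081 [((21288.24202954197), (0.612), (0.156)), ((36793.218723443206), (0.614), (0.156))]
-5 58628 [((22236.886321506106), (0.612), (0.156)), ((36391.27889394997), (0.614), (0.156))]
0 59756 [((23439.16134417589), (0.612), (0.156)), ((36317.055226209115), (0.613), (0.156))]
5 61441 [((24955.550140991778), (0.612), (0.156)), ((36485.472682400425), (0.614), (0.156))]
10 63200 [((26590.38044143844), (0.612), (0.156)), ((36609.47261366593), (0.613), (0.156))]
15 66818 [((29783.098598815384), (0.612), (0.156)), ((37034.63480500442), (0.613), (0.156))]
20 68320 [((30607.99713260994), (0.612), (0.156)), ((37711.662828847184), (0.613), (0.156))]
25 71173 [((32322.265001110696), (0.612), (0.156)), ((38851.0285751512), (0.613), (0.156))]
N 3 row cm/rad [0.83, 0.016, 1.432] [-0.0046, 0.0055, -0.0033] minz 0.08 mid [ 0.506 -0.111  0.109]
N 3 row cm/rad [-0.0, -0.0, 2.183] [0.0, 0.0, 0.0] minz 0.015 mid [ 0.509 -0.095  0.058]
[-12.72271219   0.57496101  -6.44982931  83.76217946  -0.94175733
  90.54973302] 10.3667
```

```bash
python3 -m pendant '[[[0.83,0.015,1.43,-0.005,0.0055,-0.003,50],[0.83,0.015,1.43,-0.005,0.0055,-0.003,50],[0.83,0.015,1.43,-0.005,0.0055,-0.003,50]]]'
python3 - <<'E'
from h import *
w=np.deg2rad(77.3);y=np.array([np.sin(w),-np.cos(w),0])
plan(T_(tool([0,0,-1],y),[.5095,-.0948,.0145]),4)
E
```

```text
time: 10.62
ee_pos: [0.5105, -0.0986, 0.081]
tcp_rot: [179.7, -0.1, 76.8]
wrist_force: [0.1, 0.1, 0.7]
opening: 0.0429
N 4 row cm/rad [0.085, -0.051, 1.662] [0.0013, -0.0006, -0.002] minz 0.014 mid [ 0.51  -0.097  0.048]
```

```bash
python3 -m pendant '[[[0.09,-0.05,1.66,0.001,0,-0.002,50],[0.09,-0.05,1.66,0.001,0,-0.002,50],[0.09,-0.05,1.66,0.001,0,-0.002,50],[0.09,-0.05,1.2,0.001,0,-0.002,50]]]'
python3 - <<'E'
from h import *
w=np.deg2rad(77.3);y=np.array([np.sin(w),-np.cos(w),0])
plan(T_(tool([0,0,-1],y),[.5095,-.0948,.0145]),1);print(bot.get_obs()["wrist_force"])
E
```

```text
time: 10.95
ee_pos: [0.5082, -0.0974, 0.0149]
tcp_rot: [-180.0, -0.3, 76.9]
wrist_force: [0.5, -0.2, 0.7]
opening: 0.0425
N 1 row cm/rad [0.281, 0.063, 0.042] [-0.0003, -0.0058, -0.0069] minz 0.014 mid [ 0.508 -0.097  0.015]
[ 0.52087334 -0.24891848  0.68358733]
```

```bash
python3 -m pendant '[[[0.25,0.06,0,0,0.004,-0.007,40],[0,0,0,0,0,0,20],[0,0,0,0,0,0,10],[0,0,0,0,0,0,10],[0,0,0,0,0,0,10]]]' 60
python3 -m pendant '[[[0,0,-1,0,0,0,10],[0,0,-3,0,0,0,10],[0,0,-4,0,0,0,10],[0,0,-4,0,0,0,10],[0,0,-2,0,0,0,10]]]'
python3 - <<'E'
from h import *
C=cur()
# knob: origin estimated from tool pose: knob y=tool y, axis = TCP axis + along-bar offset d
for d in(-10,):
    w=np.deg2rad(d)+0; 
    y=np.array([-np.sin(w),np.cos(w),0]); G=T_(tool([0,0,-1],y),[.613,.156,.17]); plan(G,15)
print(bot.get_obs()["q"])
save("scene","pics/s5.png");save("top","pics/t5.png")
f=lambda n,u,v:cv2.resize(cv2.imread(n)[v-35:v+35,u-48:u+48],(400,290),interpolation=cv2.INTER_CUBIC)
P=C[:3,3];u=proj("scene",[P])[0].astype(int);v=proj("top",[P])[0].astype(int)
cv2.imwrite("pics/c7.png",np.hstack([f("pics/s5.png",*u),f("pics/t5.png",*v)]))
E
```

```text
time: 11.37
ee_pos: [0.5083, -0.097, 0.0139]
tcp_rot: [-179.8, -0.7, 77.1]
wrist_force: [0.4, -0.5, -0.5]
opening: 0.0234
time: 11.78
ee_pos: [0.5051, -0.0983, 0.1579]
tcp_rot: [-179.3, -0.7, 77.1]
wrist_force: [1.0, -0.4, -1.1]
opening: 0.0233
N 15 row cm/rad [1.227, 1.654, -0.079] [0.0, -0.0012, -0.1081] minz 0.158 mid [ 0.609 -0.004  0.163]
[-1.13881060e+01 -8.62483656e-02 -3.28834796e+00  8.74433995e+01
  6.77407535e-01  9.15193715e+01]
```

View pics/c7.png

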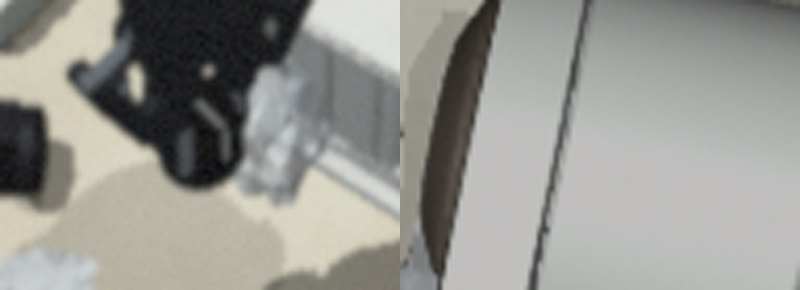

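Scene view: the knob hangs upright in the jaws, pointer side visible. To keep clear of the dish rack I'll go round by low x.

Run:
```python
from h import *
w=np.deg2rad(-10);R=tool([0,0,-1],[-np.sin(w),np.cos(w),0])
A=plan(T_(tool([0,0,-1],[np.sin(.5),np.cos(.5),0]),[.49,.10,.165]),10)
p=np.array([.613,.156,.115])-.0024*R[:,0]
plan(T_(R,p),8,A);print(p)
```

```text
N 10 row cm/rad [2.056, 0.583, -0.056] [0.0, -0.0015, -0.1296] minz 0.158 mid [0.531 0.003 0.162]
N 8 row cm/rad [-1.23, 1.205, 0.625] [0.0, 0.0, -0.0407] minz 0.115 mid [0.555 0.123 0.14 ]
[0.61536354 0.15558324 0.115     ]
```

```bash
python3 -m pendant '[[[2.05,0.58,-0.05,0,0,-0.12,10],[2.05,0.58,-0.05,0,0,-0.12,10],[2.05,0.58,-0.05,0,0,-0.12,10],[2.05,0.58,-0.05,0,0,-0.12,10],[2.05,0.58,-0.05,0,0,-0.12,10]]]'|grep -E 'pos|rot|force'
python3 -m pendant '[[[2.05,0.58,-0.05,0,0,-0.12,10],[2.05,0.58,-0.05,0,0,-0.12,10],[2.05,0.58,-0.05,0,0,-0.12,10],[2.05,0.58,-0.05,0,0,-0.12,10],[2.05,0.58,-0.05,0,0,-0.12,10]]]'
cat > t3.py <<'E'
from h import *
def tgt(z,deg=-10,xy=(.613,.156)):
    w=np.deg2rad(deg);R=tool([0,0,-1],[-np.sin(w),np.cos(w),0])
    return T_(R,np.array([*xy,z])-.0024*R[:,0])
E
python3 -c "
from t3 import *
plan(tgt(.125),8)"
```

```text
ee_pos: [0.534, 0.0029, 0.1645]
tcp_rot: [179.9, -0.7, 112.3]
wrist_force: [-0.2, 0.1, -1.8]
time: 12.72
ee_pos: [0.4954, 0.1062, 0.1671]
tcp_rot: [179.6, -0.6, 148.2]
wrist_force: [1.2, 0.0, -0.9]
opening: 0.0231
N 8 row cm/rad [-1.163, 1.145, 0.525] [0.0012, -0.001, -0.0476] minz 0.125 mid [0.558 0.125 0.146]
```

```bash
python3 -m pendant '[[[-1.16,1.15,0.52,0.001,-0.001,-0.048,10],[-1.16,1.15,0.52,0.001,-0.001,-0.048,10],[-1.16,1.15,0.52,0.001,-0.001,-0.048,10],[-1.16,1.15,0.52,0.001,-0.001,-0.048,10],[-1.16,1.15,0.52,0.001,-0.001,-0.048,10]]]'|grep -E 'pos|rot|force'
python3 -m pendant '[[[-1.16,1.15,0.52,0.001,-0.001,-0.048,10],[-1.16,1.15,0.52,0.001,-0.001,-0.048,10],[-1.16,1.15,0.52,0.001,-0.001,-0.048,10]]]'
python3 -c "
from t3 import *
plan(tgt(.115),1)
save('scene','pics/s6.png');save('top','pics/t6.png')
o=cv2.imread('pics/s6.png')
cv2.imwrite('pics/c8.png',cv2.resize(o[110:210,205:315],(660,600),interpolation=cv2.INTER_CUBIC))
for z in(.075,.048):print(proj('scene',[[.613,.156,z]]))"
```

```text
ee_pos: [0.5702, 0.1378, 0.1432]
tcp_rot: [179.7, -0.1, 163.3]
wrist_force: [0.3, 0.3, -0.3]
time: 13.38
ee_pos: [0.6137, 0.1639, 0.1264]
tcp_rot: [179.9, 0.1, 171.9]
wrist_force: [-0.6, 0.5, -0.2]
opening: 0.0231
N 1 row cm/rad [-0.282, -0.802, 1.135] [0.0019, 0.001, 0.0339] minz 0.115 mid [0.614 0.164 0.126]
[[255.04333561 155.11195421]]
[[256.26266877 162.48378113]]
```

View pics/c8.png

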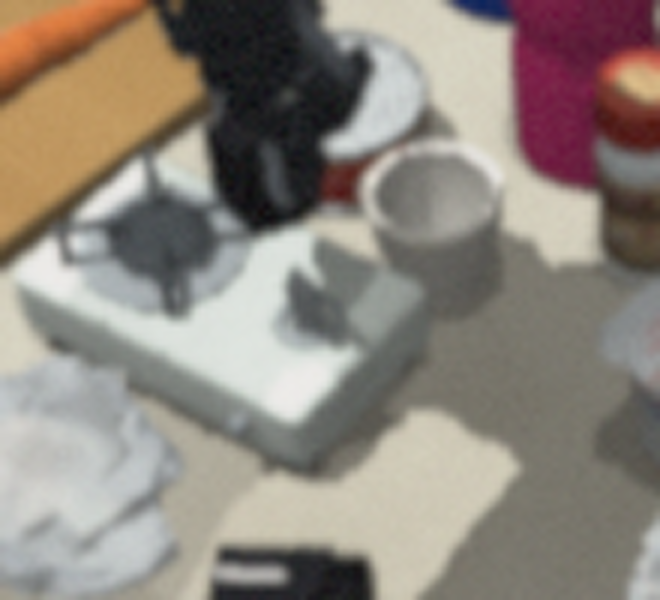

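```bash
python3 -m pendant '[[[-0.28,-0.8,0.8,0.002,0.001,0.034,10],[0,0,0,0,0,0,10]]]'|grep -E 'pos|rot|force'
python3 -c "
from t3 import *
plan(tgt(.108),1)
C=cur();k=C[:3,3]+.0024*C[:3,0]-[0,0,.0139]
q=proj('scene',SK+k);print('k',k,'pred L,R,bottom',q[:,0].min(),q[:,0].max(),q[:,1].max())
im=save('scene','pics/s7.png').astype(float).mean(2)
b=q[:,1].max();b=int(b)
print(im[b-9:b+4,int(q[:,0].min())-4:int(q[:,0].max())+6].round().astype(int)); print(int(q[:,0].min())-4,b-9)
"
```

```text
ee_pos: [0.6148, 0.1557, 0.1156]
tcp_rot: [-179.9, -0.2, 169.8]
wrist_force: [-2.1, -0.7, -1.0]
N 1 row cm/rad [-0.059, 0.005, 0.764] [-0.0017, -0.0032, -0.0041] minz 0.108 mid [0.615 0.156 0.116]
k [0.61243663 0.15607724 0.10175202] pred L,R,bottom 244.72513232289663 261.9243794776527 153.5634403004873
[[110 116 107  79  39  26  26  24  20  22  23  28  55  77  72  54  36  30
   27  29  40  59  81  91  94 114 139]
 [124 138 134 108  62  33  26  25  21  21  16  31  46  68  73  59  36  32
   28  32  38  69 104 116 118 125 143]
 [134 160 160 137  97  52  35  24  19  22  22  29  39  63  76  64  45  30
   30  28  46  88 136 157 159 157 154]
 [120 158 166 153 125  81  43  26  18  20  27  16  33  55  73  69  49  31
   24  30  54 112 167 190 194 189 170]
 [101 135 143 138 122  91  50  31  26  25  25  18  27  46  62  61  49  37
   24  35  75 134 184 197 202 197 179]
 [ 85 104 115 117 113 100  82  55  32  18  20  27  22  30  41  40  39  26
   32  58 104 158 188 199 200 200 185]
 [ 86 110 136 143 142 135 117 104  76  48  30  29  20  26  30  29  37  54
   59  74 114 158 181 191 197 203 193]
 [ 96 128 161 170 169 160 153 161 138 100  75  62  54  51  53  63  86 110
  107 103 113 134 153 168 187 194 194]
 [112 148 169 175 176 172 184 200 191 168 145 130 113 110 111 123 151 171
  160 129 114 115 123 138 154 166 177]
 [127 162 171 174 169 177 203 216 216 209 198 189 179 166 159 178 198 210
  192 141 116 115 114 121 124 129 139]
 [151 171 174 169 163 177 213 219 222 219 218 218 207 179 167 190 212 216
  199 142 116 112 112 114 114 114 119]
 [167 175 171 169 170 194 217 222 221 222 222 220 205 156 135 165 196 212
  202 152 119 112 114 113 113 114 112]
 [172 170 168 174 193 216 222 222 223 223 221 216 189 129 106 125 156 192
  205 174 131 116 114 111 112 114 114]]
240 144
```

```bash
python3 -m pendant '[[[-0.06,0,1.0,-0.002,-0.003,-0.004,10],[0,0,1.0,0,0,0,10]]]'|grep -E 'pos|rot|force'
python3 -m pendant '[[[0,0,0.4,0,0,0,10],[0,0,0.3,0,0,0,10]]]'|grep -E 'pos|rot|force'
python3 -c "
from t3 import *
plan(tgt(.088),1)"
```

```text
ee_pos: [0.6159, 0.1554, 0.0985]
tcp_rot: [179.8, 0.3, 170.0]
wrist_force: [-0.8, 0.6, -0.5]
ee_pos: [0.6148, 0.1547, 0.0893]
tcp_rot: [179.9, 0.2, 169.9]
wrist_force: [0.4, 0.4, -1.1]
N 1 row cm/rad [-0.037, 0.096, 0.127] [0.0025, 0.0033, -0.0009] minz 0.088 mid [0.615 0.155 0.089]
```

Tip height reached with no contact, so I'll go down in small steps and watch the force.

```bash
python3 -m pendant '[[[-0.04,0.1,0.2,0.002,0.003,0,10]]]'|grep -E 'pos|rot|force'
python3 -m pendant '[[[0,0,0.2,0,0,0,10]]]'|grep -E 'pos|rot|force'
python3 -m pendant '[[[0,0,0.2,0,0,0,10]]]'|grep -E 'pos|rot|force'
```

```text
ee_pos: [0.6149, 0.1553, 0.0866]
tcp_rot: [180.0, -0.0, 169.9]
wrist_force: [-0.7, 0.6, -0.7]
ee_pos: [0.6148, 0.1554, 0.0844]
tcp_rot: [180.0, -0.0, 169.9]
wrist_force: [-0.7, -0.8, 0.2]
ee_pos: [0.6148, 0.1555, 0.0822]
tcp_rot: [180.0, -0.0, 169.9]
wrist_force: [0.2, -0.5, -0.2]
```

```bash
python3 -m pendant '[[[0,0,0.2,0,0,0,10]]]'|grep -E 'pos|rot|force'
python3 -m pendant '[[[0,0,0.15,0,0,0,10]]]'|grep -E 'pos|rot|force'
python3 -m pendant '[[[0,0,0.15,0,0,0,10]]]'|grep -E 'pos|rot|force'
```

```text
ee_pos: [0.6149, 0.1556, 0.0801]
tcp_rot: [180.0, -0.0, 169.9]
wrist_force: [-0.3, 0.1, -0.3]
ee_pos: [0.6149, 0.1557, 0.0785]
tcp_rot: [180.0, -0.0, 169.9]
wrist_force: [-0.0, 0.1, -0.4]
ee_pos: [0.615, 0.1558, 0.0769]
tcp_rot: [180.0, -0.0, 170.0]
wrist_force: [0.5, 1.2, -0.6]
```

```bash
python3 -m pendant '[[[0,0,0.2,0,0,0,10]]]'|grep -E 'pos|rot|force'
python3 -m pendant '[[[0,0,0.2,0,0,0,10]]]'|grep -E 'pos|rot|force'
python3 -m pendant '[[[0,0,0.2,0,0,0,10]]]'|grep -E 'pos|rot|force'
python3 -m pendant '[[[0,0,0.2,0,0,0,10]]]'|grep -E 'pos|rot|force'
```

```text
ee_pos: [0.6152, 0.1558, 0.075]
tcp_rot: [180.0, 0.0, 170.0]
wrist_force: [0.3, 1.3, -0.7]
ee_pos: [0.6153, 0.1559, 0.0729]
tcp_rot: [180.0, 0.0, 170.0]
wrist_force: [0.1, 0.5, -0.6]
ee_pos: [0.6153, 0.1559, 0.0708]
tcp_rot: [180.0, 0.0, 170.0]
wrist_force: [-1.1, -0.1, -1.2]
ee_pos: [0.6153, 0.1559, 0.0686]
tcp_rot: [180.0, 0.0, 170.0]
wrist_force: [1.2, -0.4, -0.2]
```

```bash
python3 -m pendant '[[[0,0,0.15,0,0,0,10]]]'|grep -E 'pos|force'
python3 -m pendant '[[[0,0,0.15,0,0,0,10]]]'|grep -E 'pos|force'
python3 -m pendant '[[[0,0,0.15,0,0,0,10]]]'|grep -E 'pos|force'
python3 -m pendant '[[[0,0,0.15,0,0,0,10]]]'|grep -E 'pos|force'
```

```text
ee_pos: [0.6153, 0.1559, 0.0668]
wrist_force: [-0.3, 0.5, -0.5]
ee_pos: [0.6153, 0.1559, 0.0651]
wrist_force: [0.3, -0.5, -0.2]
ee_pos: [0.6153, 0.1559, 0.0637]
wrist_force: [-1.0, -0.2, 3.5]
ee_pos: [0.6154, 0.1559, 0.0626]
wrist_force: [-1.2, -0.9, 3.7]
```

```bash
python3 -m pendant '[[[0,0,0.15,0,0,0,10]]]' 80|grep -E 'pos|force'
python3 -m pendant '[[[0,0,0.15,0,0,0,10]]]'|grep -E 'pos|force'
python3 -m pendant '[[[0,0,0.1,0,0,0,10]]]'|grep -E 'pos|force'
python3 -m pendant '[[[0,0,0.1,0,0,0,10]]]'|grep -E 'pos|force'
```

```text
ee_pos: [0.6154, 0.1559, 0.0614]
wrist_force: [-2.3, -0.8, 5.1]
ee_pos: [0.6154, 0.1559, 0.0603]
wrist_force: [-1.4, -0.2, 6.5]
ee_pos: [0.6155, 0.1559, 0.06]
wrist_force: [-4.6, -0.6, 11.2]
ee_pos: [0.6155, 0.1559, 0.06]
wrist_force: [-4.9, -1.1, 10.5]
```

```bash
python3 -m pendant '[[[0,0,0.15,0,0,0,10]]]' |grep -E 'pos|force'
python3 -m pendant '[[[0,0,0.2,0,0,0,10]]]'
python3 -c "
from t3 import *
im=save('scene','pics/s8.png');save('top','pics/t8.png')
C=cur();o=bot.get_obs();print(o['wrist_force'],o['torque'],C[:3,3],o['time'])
k=C[:3,3]+.0024*C[:3,0];k[2]=.047;print(k,proj('scene',SK+k)[:,1].max())
cv2.imwrite('pics/c9.png',cv2.resize(cv2.imread('pics/s8.png')[125:195,215:295],(686,600),interpolation=cv2.INTER_CUBIC))
"
```

```text
ee_pos: [0.6155, 0.1559, 0.0599]
wrist_force: [-6.7, -1.6, 15.0]
time: 15.7
ee_pos: [0.6155, 0.1559, 0.0598]
tcp_rot: [179.9, 0.3, 170.0]
wrist_force: [-8.0, -1.5, 19.1]
opening: 0.0228
[-6.26065031 -2.42089969 14.93630121] [-0.3510337   1.5275901   0.00915331] [0.61550438 0.15594783 0.05991072] 15.8
[0.61314116 0.15636625 0.047     ] 168.51314062072805
```

View pics/c9.png

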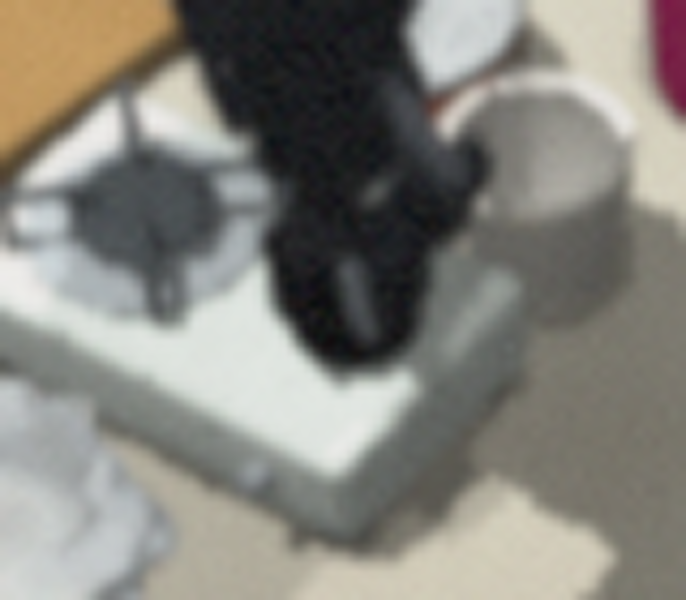

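```bash
python3 -m pendant '[[[0.05,0,0.25,0,0,0,10]]]' |grep -E 'pos|force|open'
python3 -c "
from h import *
for i in range(3):
    bot.camera('top');o=bot.get_obs();print(o['wrist_force'].round(1) if hasattr(o['wrist_force'],'round') else o['wrist_force'],o['ee_pos'],o['opening'])
if o['wrist_force'][2]>11 and o['ee_pos'][2]<.0605: bot.job_done();print('done',o['time'])
"
```

```text
ee_pos: [0.6155, 0.1559, 0.0598]
wrist_force: [-5.6, -3.0, 19.7]
opening: 0.0233
[-4.7 -1.9 16.1] [0.61545046 0.15592354 0.05987575] 0.023126911543225177
[-5.5 -3.5 17.4] [0.61545899 0.15591917 0.05985949] 0.023096673955533806
[-6.5 -1.9 17.2] [0.61546382 0.15591018 0.05988385] 0.023383326713568957
the job is handed in; nothing more can be done
done 16.0333
```

The knob is on the stem, pushed fully home and still held down against its stop. I handed the job in at about 16 s of the 72 s allowed.

**What I did:** I picked the knob matching the given size, stood it upright on the worktop and let go of it. I then gripped it again from above, turned its pointer to the stem's flat (about -10°) and pushed it on.

**Last checks, which agreed:**
- **Fit:** it slid on with no measurable resistance until the spring, so the D-shapes were aligned.
- **Press:** the force rose from about 3.5 N to 6.5 N, then turned stiff at the stop with the fingertips at 60 mm. That puts the knob's underside at about 46–47 mm, where 47 mm is expected.
- **Hold:** the arm held a steady push of about 17 N with the jaws closed on the knob (23 mm). The last picture shows the knob sitting down at the collar.

**Less clean or not checked:**
- **Force on the worktop:** the push went up to about 73 N (83 N with the sideways part) while I set the knob down. That is under the 120 N wrist limit. I took it as passing through the knob rather than the arm or gripper body, which have a 40 N limit, but I didn't check that.
- **Sideways force:** about 6 N remains at the end.
- **Height check:** before the fit, one camera view showed the knob's lower edge about 1.5 pixels higher than predicted. This caused no problem.
- **Other objects:** I didn't touch the tin, spice jar or glass jar as far as I know, but I didn't re-measure where they stand.

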